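# Set the portioning fence to its middle notch

## Task

Set the portioning board for the next cut: with the fingertips, push the sliding metal fence to the right along its notched rail until its roller drops into the middle one of the three notches, and leave it sitting there. Do not let it run on past that notch, do not pinch the fence or lift it off the rail, and leave the garlic, the jar and the other things where they stand.

Things in the scene. Friction and masses are not known exactly. Their poses are not given: they have to be found in the camera images.
- gauge: the white portioning board with its rail, one fixed unit. Origin on the worktop under the board's centre; x = across the board, away from the robot, y = along the rail, to the robot's left, z up (turned up to 0.25 rad from start to start). Board: x -117 to 118 mm, y -166 to 166, top at z = 12. Metal rail along the far edge: x 118 to 162, y -170 to 170; black end blocks at y = +-160.
- notch_1 (a point): first (left) notch of the rail, at (140, 60, 24) mm in the gauge's frame. The rail's steel running surface lies at z = 24 mm; all three notches are alike: 20 mm wide along the rail, 12 mm deep, square cut, with a thin white line beside each.
- notch_2 (a point): the middle notch: its centre at the level of the running surface, (140, 0, 24) mm in the gauge's frame.
- notch_3 (a point): third (right) notch, (140, -60, 24) mm in the gauge's frame.
- shoe (a joint): position of the fence along the rail, m, growing as it is pushed right: fence centre at gauge y = 0.11 - value. Notches at 0.05, 0.11 (middle), 0.17; ends 0 and 0.20. Starts from 0 to 0.08: before, in or past the first notch. Friction about 0.5 N; within 5 mm of a notch centre the fence (about 0.5 kg) draws itself in; pushing it out of a notch takes about 3 to 12 N.
- fence (a joint): height of the fence, m: 0 with its 44 mm roller on the running surface between notches, about -0.0024 when the roller has dropped into a notch, positive when it is lifted off the rail.
- push_point (a point): a point on the fence's left face to push at: gauge x = 0, y = 0.11 - shoe + 0.0084, z = 46 mm. The fence is an upright metal plate across the board, 17 mm thick, from x = -32 to 118 mm and z = 20 to 72 mm in the gauge's frame; at its far end, from x = 114 mm, a roller housing 60 mm long along the rail.
- left_face: steel facing on the left (+y) side of the fence, 148 x 2.4 x 50 mm; origin at the middle of its lower edge. The face to push.
- right_face: steel facing on the right (-y) side of the fence, same size; origin at the middle of its lower edge.
- garlic: bulb of garlic, 48 mm across, 51 mm high, standing on the near part of the board; origin at the centre of its underside. Bystander.
- spice_jar: red-capped spice jar, 45 mm across, 106 mm high, standing upright on the right end of the board, beyond the end of the fence's travel; origin at the centre of its underside. Bystander.
- onion: brown onion, 78 mm across, 85 mm high, on the worktop right of the board; origin at the centre of its underside. Bystander.
- tape: roll of tape lying flat, 96 mm across, 25 mm high, on the worktop right of the board; origin at the centre of its underside. Bystander.
- mug: spotted mug, 82 mm across without its handle, 91 mm high, on the worktop left of the board; origin at the underside. Bystander.
- tin: food tin, 75 mm across, 58 mm high, on the worktop left of the board; origin at the centre of its underside. Bystander.

How it is judged:
By the outcome, as a careful person would: the job done as asked, in the order asked, and still so for the second after the job is handed in, with the robot touching nothing.
It also fails if it takes over 35 s, if anything falls off the work surface, if the arm or the gripper's body presses on something with over 40 N, if the wrist force passes 120 N, or if a joint passes its speed limit or range.

## Robot

A 6-joint arm with a two-finger parallel gripper is mounted at the origin on a cart in front of the work surface, level with it; the furniture and walls round the work are solid. World frame = base frame: x ahead of the robot, y to its left, z up, the work surface at z = 0. Lengths are in mm, angles in rad, forces in N, time in s.
With the tool pointing down it reaches from about 350 to 850 mm from the base axis. Payload 8.1 kg.
Tool frame: the origin (TCP) lies at the very end of the fingers, on their centre line; the grasp point (between the pads) lies 19 mm behind it; z points along the fingers, y is the line along which they close (so a half turn about z gives the same grasp; the last joint's range is limited). The gripper opens to 85 mm and grips with 20 to 120 N. Pads are 22 mm wide; open, the fingers measure 114 mm over their backs; the gripper's body (76 mm by 85 mm) begins 54 mm behind the grasp point. The pads swing forward as they close: fully open they stand 13 mm farther back than shut.
Start: joints at [-1.259, 0.13, 1.488, -0, 1.523, -0.085], TCP at [231.901, -553.378, 231.292] pointing down, gripper open.
Joint ranges: [-2.96, 2.96], [-0.89, 2.26], [0.02, 2.5], [-1.34, 4.48], [0, 2.73], [-2.66, 2.66]. Speed limits (rad/s): [2.39, 2.39, 2.79, 3.14, 3.14, 3.14].

## Interface

Orientations are given as a unit quaternion [x, y, z, w].
In Python, from bench import status, grab_frame, get_calibration, ticket, spotter gives the robot as it stands.
- The arm moves only by the tool step_arm, never from a script. Its argument "targets" is a list of rows, each a list of 3 entries, a list of its own where there are three numbers: the finger opening in m, from 0 to 0.0854, then the shift along the tool's x, y, z in m, then the turn, a rotation vector about the tool's x, y, z in degrees. In form: [[gripper, [x, y, z], [ax, ay, az]], ...]. A call has 1 to 8 rows; each row is the pose to reach, as a shift and turn from the pose commanded when the call began, along the tool's axes at that moment; what a row does not reach only later rows make up. A row lasts 1/8 s, in which the tool goes at most 62.5 mm and 10.7 degrees, less where a joint would pass 70% of its speed; a pose out of reach is approached as far as the arm can. A call with a gripper value outside its range is refused whole. The fingers move at their own pace and stop on an object; the grip force is fixed at half the most. Time passes only in rows, so rows that repeat a pose let the fingers close. It gives the time, the measured TCP pose, the force, the opening and the grip force at its end, in the units of the state.
- status.observe(): the state, without advancing time (a new reading comes with each control period).
- grab_frame(name): name is "scene" or "top"; returns (picture, depth): 480x640x3 uint8, red, green, blue; 480x640 float32, mm along the optical axis (not along the pixel's ray), 0 where there is no reading.
- get_calibration(name): a dict with "fx", "fy", "cx", "cy" (pixels), "k1" (the pictures are not rectified: a ray, as slopes to the right and down, at radius r is drawn at 1 + k1 r^2 times it, then the intrinsics apply), "R" (3x3) and "t" (3): a world point X has camera coordinates R X + t. Camera axes: x right, y down, z forward; pixel columns grow to the right and rows downward; lengths in mm; the calibration is good to about 2 mm. A picture is of the moment at which its call begins. get_calibration takes no time and is no camera call.
- ticket.job_done(): hands the job in; it is judged then, once.
Trained networks look in the newest picture that a camera, given by its name, has taken for a name from the list of things; names that differ only in an ending like _2 or _b are one class to them, and where a whole thing is asked for, a point or a joint stands for the part that bears it (a point fixed in the world has none). Each returns a list of dicts, best first, with "conf" (0 to 1); they miss things now and then, are a little off and sometimes report something else, mostly with a low value. They report only what shows in the picture. A call takes as long as a camera call.
- spotter.spot_in(camera, thing): "box" ([left, top, right, bottom] in pixels, round what is visible of it).
- spotter.masks_of(camera, thing): "pixels" (480x640 bool, what is visible of it) and "box" ([left, top, right, bottom] in pixels, round what is visible of it).
- spotter.mark_of(camera, thing): "at" ([column, row] in pixels: a listed point, or the origin of a listed thing).
The state is a dict: "t": time; "qpos": joint angles; "dq": joint speeds; "joint_efforts": joint torques, N m; "eef_pos": TCP position; "ee_rot": TCP orientation; "force": force on the tool from outside, world axes, zero at the start; "ft_torque": the same for the moment, N m; "grip_width": opening from 0.0 (shut) to 1.0 (fully open); "finger_force": force on a finger pad.
Only numpy, scipy, OpenCV 4.12 (cv2) and the standard library are available. Lean on these libraries where they do the work, as an engineer would, in place of code of your own. Each camera call takes 0.05 s, during which the arm holds its last target. There are 200 camera calls.

## Working session

There is one attempt and no reset: what is moved stays moved. The work goes in short steps, Python scripts to look and compute and a tool call to move; the robot and the scene stay as the last step left them, time stands still between calls to the robot, and variables do not carry over. Pictures are saved under pics/ and viewed, at most 10 in all, crops included, and the job is handed in when it is done.

Besides the shell and the picture viewer there is one more tool, called after "Request:" as a command line: name --argument value ..., lists and objects as JSON in quotes. step_arm: Moves the arm, as the interface text tells. Its arguments: {"type":"object","properties":{"targets":{"type":"array"}},"required":["targets"]}

```bash
mkdir -p pics; cat > h.py <<'E'
import numpy as np, cv2
from bench import status, grab_frame, get_calibration, ticket, spotter
def ray(c,px):
    k=get_calibration(c); K=np.array([[k['fx'],0,k['cx']],[0,k['fy'],k['cy']],[0,0,1.]])
    # scale by 1+k1 r^2
    u=cv2.undistortPoints(np.array([[px]],float),K,np.array([k['k1'],0,0,0.]))[0,0]
    R=np.array(k['R']);t=np.array(k['t'])
    return -R.T@t, R.T@np.array([u[0],u[1],1.])
def onz(c,px,z):
    o,d=ray(c,px); return o+d*(z-o[2])/d[2]
def proj(c,X):
    k=get_calibration(c); X=np.array(k['R'])@np.array(X)+np.array(k['t']); u=X[:2]/X[2]; u=u*(1+k['k1']*(u@u))
    return [k['fx']*u[0]+k['cx'],k['fy']*u[1]+k['cy']]
E
python3 - <<'E'
from h import *
for c in ("scene","top"):
    p,d=grab_frame(c); cv2.imwrite(f"pics/{c}0.png",p[:,:,::-1]); np.save(f"d_{c}.npy",d)
    k=get_calibration(c); print(c,-np.array(k['R']).T@np.array(k['t']))
    for n,z in (("gauge",0),("notch_1",24),("notch_2",24),("notch_3",24),("push_point",46),("left_face",20),("right_face",20),("garlic",12),("spice_jar",12)):
        for m in spotter.mark_of(c,n)[:3]: print(n,round(m['conf'],2),np.round(m['at'],1),np.round(onz(c,m['at'],z),1))
s=status.observe();print(s)
E
```

```text
scene [-583.0661627  -844.20957403  834.37423173]
gauge 0.84 [291.3 264.3] [492.2  57.6   0. ]
gauge 0.42 [299.3 223.7] [691.6 191.3   0. ]
notch_1 0.93 [315.4 235.3] [627.   80.4  24. ]
notch_1 0.73 [334.1 239. ] [642.  26.  24.]
notch_1 0.58 [301.1 226.3] [645.3 146.9  24. ]
notch_2 0.93 [315.4 235.3] [627.   80.4  24. ]
notch_2 0.73 [334.1 239. ] [642.  26.  24.]
notch_2 0.58 [301.1 226.3] [645.3 146.9  24. ]
notch_3 0.93 [315.4 235.3] [627.   80.4  24. ]
notch_3 0.73 [334.1 239. ] [642.  26.  24.]
notch_3 0.58 [301.1 226.3] [645.3 146.9  24. ]
push_point 0.66 [274.8 242.3] [494.6 116.4  46. ]
left_face 0.38 [290.1 262.1] [473.2  45.7  20. ]
right_face 0.64 [289.3 248. ] [530.2  95.8  20. ]
garlic 0.67 [294.5 278.7] [426.8  -7.1  12. ]
spice_jar 0.63 [334.  271.5] [517.  -65.1  12. ]
top [ 288.98144835   -4.90947754 1579.83173467]
gauge 0.61 [295.7 247. ] [505.9  60.2   0. ]
gauge 0.38 [342.2 243.8] [515.4 -69.9   0. ]
notch_1 0.78 [285.2 197.1] [643.   89.9  24. ]
notch_1 0.77 [269.7 199.2] [636.9 133.   24. ]
notch_1 0.77 [309.8 192.1] [657.6  21.3  24. ]
notch_2 0.78 [285.2 197
[... 668 characters left out ...]
array([-1.25941177e+00,  1.30395166e-01,  1.48821919e+00,  5.13555261e-06,
        1.52302173e+00, -8.53982692e-02]), 'dq': array([-7.16791064e-05, -6.47016210e-04,  4.11617775e-04, -9.51744950e-05,
        1.22532034e-04,  1.77306212e-04]), 'joint_efforts': array([-4.57691101e-05, -5.69333947e+01, -5.00873744e+01, -2.44127132e-04,
        1.03476690e-03, -1.83687945e-05]), 'eef_pos': array([ 231.89161044, -553.36461327,  231.28455976]), 'ee_rot': array([ 9.80384910e-01,  1.97092433e-01,  1.00132936e-07, -2.18650725e-05]), 'force': array([-0.305453  , -0.05976418,  0.00063915]), 'ft_torque': array([ 0.00257794, -0.00829347,  0.03291361]), 'finger_force': 0.0, 'grip_width': 1.000963099487084}
```

```bash
python3 - <<'E'
from h import *
p=cv2.imread("pics/top0.png")[170:320,220:400]; cv2.imwrite("pics/topc.png",cv2.resize(p,None,fx=4,fy=4,interpolation=cv2.INTER_CUBIC))
p=cv2.imread("pics/scene0.png")[190:320,220:380]; cv2.imwrite("pics/scenec.png",cv2.resize(p,None,fx=4,fy=4,interpolation=cv2.INTER_CUBIC))
E
```

```text
(no output)
```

View pics/topc.png

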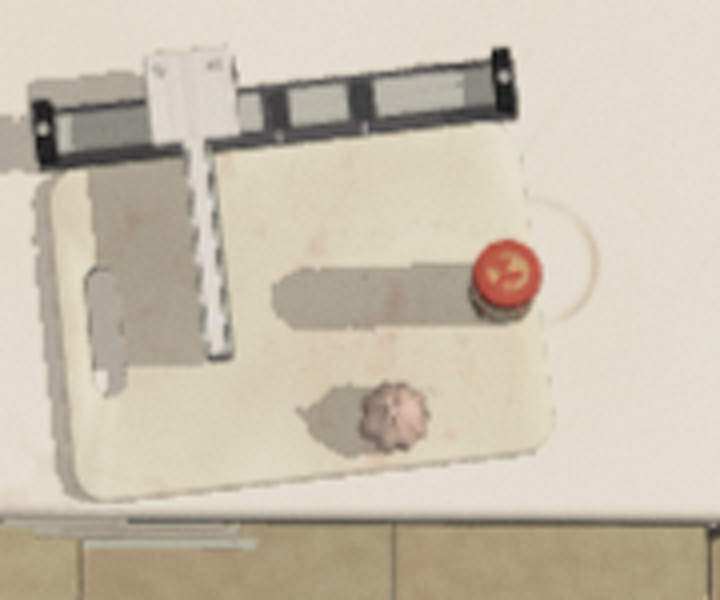

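View pics/scenec.png

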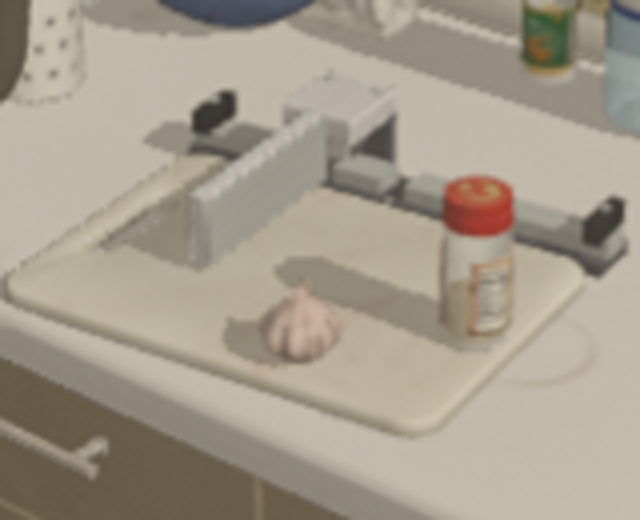

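Top crop: rail runs from (40,135) to (505,85); two notches show (middle near (276,113), right near (361,103)). The fence plate runs from (200,145) to (218,350) with the housing covering the first notch. The jar is at (507,275) and the garlic at (395,415).

```bash
cat >> h.py <<'E'
def gw(p,g): 
    c,s=np.cos(p[2]),np.sin(p[2]); return np.array([p[0]+c*g[0]-s*g[1],p[1]+s*g[0]+c*g[1],g[2]])
def wg(p,w):
    c,s=np.cos(p[2]),np.sin(p[2]); d=np.array(w[:2])-p[:2]; return np.array([c*d[0]+s*d[1],-s*d[0]+c*d[1]])
E
python3 - <<'E'
from h import *
from scipy.optimize import least_squares
f=lambda c,o:[(c[0]+.5)/4-.5+o[0],(c[1]+.5)/4-.5+o[1]]
T=(220,170);S=(220,190)
obs=[("top",f((276,113),T),(140,0,20)),("top",f((361,103),T),(140,-60,20)),
("top",f((38,170),T),(118,170,20)),("top",f((518,118),T),(118,-170,20)),
("scene",f((401,190),S),(140,0,22))]
r=least_squares(lambda p:np.concatenate([np.array(proj(c,gw(p,g)))-px for c,px,g in obs]),[500,60,.1],loss='soft_l1')
p=r.x; np.save("g.npy",p); print("gauge",p,np.round(r.fun.reshape(-1,2),1))
for n,c in (("plate near",(218,345)),("plate far",(200,150)),("near edge",(320,475))):
    z=12 if n=="near edge" else 72
    w=onz("top",f(c,T),z); print(n,w,wg(p,w))
w=onz("top",f((397,417),T),40);print("garlic",wg(p,w)); w=onz("top",f((507,273),T),118);print("jar",wg(p,w))
# fence by depth: points with world z 60..80 in board area
d=np.load("d_top.npy");k=get_calibration("top");pts=[]
for v in range(185,265):
    for u in range(225,340):
        if d[v,u]>0:
            o,q=ray("top",(u,v)); X=o+q*d[v,u]
            g=wg(p,X)
            if 60<X[2]<85 and -40<g[0]<105: pts.append([*g,X[2]])
pts=np.array(pts);print(len(pts),np.median(pts,0),np.polyfit(pts[:,0],pts[:,1],1),pts[:,1].min(),pts[:,1].max())
print("push start world", gw(p,[0,150,36]))
E
```

```text
gauge [5.02760829e+02 6.41599447e+01 1.13601603e-01] [[ 0.2 -0. ]
 [ 0.2  0.2]
 [-0.2 -0.1]
 [ 1.  -0.2]
 [-1.2 -3.1]]
plate near [471.91486919 114.41324401  72.        ] [-24.95055107  53.42599862]
plate far [604.30822096 128.6299262   72.        ] [108.20099585  52.54327562]
near edge [389.71935727  47.73386729  12.        ] [-114.17485515   -3.50611024]
garlic [-82.84589472 -60.08594748]
jar [  -4.65092347 -140.40455137]Traceback (most recent call last):
  File "<stdin>", line 19, in <module>
  File "h.py", line 4, in ray
    k=get_calibration(c); K=np.array([[k['fx'],0,k['cx']],[0,k['fy'],k['cy']],[0,0,1.]])
ValueError: time passes only in moves, steps and waits
```

Request:
step_arm --targets '[[0,[0.037,-0.041,0],[0,0,2]],[0,[0.074,-0.081,0],[0,0,4]],[0,[0.111,-0.122,0],[0,0,6]],[0,[0.148,-0.163,0],[0,0,8]],[0,[0.186,-0.204,0],[0,0,10]],[0,[0.223,-0.244,0],[0,0,12]],[0,[0.26,-0.285,0],[0,0,14]],[0,[0.297,-0.326,0],[0,0,16.2]]]'

```text
t: 2.0
eef_pos: [380.2, -136.3, 231.6]
ee_rot: [0.998, 0.056, 0.001, 0.0]
force: [0.8, -0.3, -0.3]
grip_width: -0.007
finger_force: 0.0
```

Request:
step_arm --targets '[[0,[0.024,-0.05,0],[0,0,0]],[0,[0.048,-0.099,0],[0,0,0]],[0,[0.073,-0.148,0],[0,0,0]],[0,[0.097,-0.198,0],[0,0,0]],[0,[0.121,-0.247,0.02],[0,0,0]],[0,[0.145,-0.297,0.06],[0,0,0]],[0,[0.145,-0.297,0.11],[0,0,0]],[0,[0.145,-0.297,0.11],[0,0,0]]]'

```text
t: 3.0
eef_pos: [486.2, 173.4, 116.6]
ee_rot: [0.998, 0.058, -0.005, 0.001]
force: [-0.0, -0.7, -0.2]
grip_width: 0.003
finger_force: 0.0
```

```bash
python3 - <<'E'
from h import *
p=np.load("g.npy"); s=status.observe(); print(s['t'],wg(p,s['eef_pos']),s['eef_pos'],s['force'])
P,d=grab_frame("top"); cv2.imwrite("pics/top1.png",cv2.resize(P[170:320,220:400,::-1],None,fx=4,fy=4,interpolation=cv2.INTER_CUBIC))
P,d=grab_frame("scene"); cv2.imwrite("pics/scene1.png",cv2.resize(P[190:320,220:380,::-1],None,fx=4,fy=4,interpolation=cv2.INTER_CUBIC))
E
```

```text
3.0 [ -4.040222   110.43861388] [486.22761323 173.42871249 116.57556028] [-0.02769253 -0.70176161 -0.17672398]
```

View pics/scene1.png

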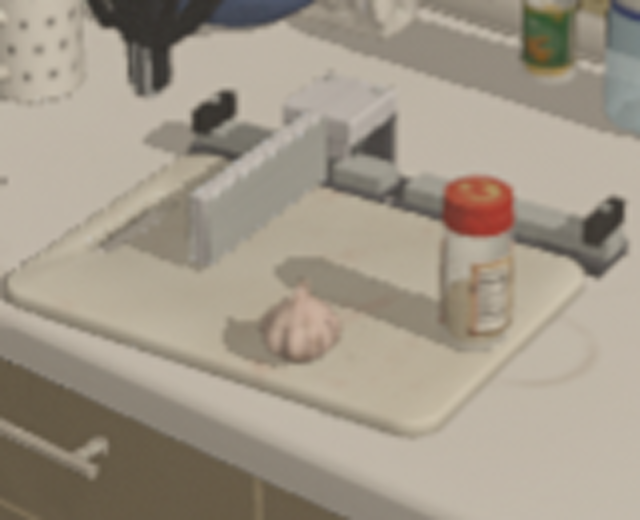

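The closed fingers hang clear, left of the fence (tip near (150,85)), and the fence and bystanders haven't moved. Descending now.

Request:
step_arm --targets '[[0,[0.0,0.0,0.03],[0,0,0]],[0,[0.0,0,0.06],[0,0,0]],[0,[0.0,0,0.08],[0,0,0]],[0,[0.0,0,0.08],[0,0,0]],[0,[0,0.01,0.08],[0,0,0]],[0,[0,0.018,0.08],[0,0,0]],[0,[0,0.018,0.08],[0,0,0]]]'

```text
t: 3.98
eef_pos: [493.1, 155.0, 42.4]
ee_rot: [0.998, 0.056, 0.001, -0.0]
force: [-0.2, 0.1, 0.8]
grip_width: -0.003
finger_force: 0.0
```

```bash
cat > st.py <<'E'
from h import *
p=np.load("g.npy"); s=status.observe(); print(s['t'],np.round(wg(p,s['eef_pos']),1),np.round(s['eef_pos'],1),"F gauge",np.round(wg([0,0,p[2]],s['force']),2),s['force'][2])
E
python3 st.py
```

```text
3.975 [ 0.7 91.4] [493.1 155.   42.4] F gauge [-0.16  0.15] 0.8178594693114163
```

Request:
step_arm --targets '[[0,[0.0,0.003,0],[0,0,0]],[0,[0.0,0.006,0],[0,0,0]],[0,[0.0,0.008,0],[0,0,0]],[0,[0.0,0.01,0],[0,0,0]],[0,[0,0.012,0],[0,0,0]],[0,[0,0.014,0],[0,0,0]],[0,[0,0.015,0],[0,0,0]]]'

```text
t: 4.85
eef_pos: [493.8, 140.7, 41.3]
ee_rot: [0.998, 0.057, -0.0, -0.0]
force: [-0.6, 0.9, -0.1]
grip_width: 0.0
finger_force: 0.0
```

```bash
python3 st.py
```

```text
4.85 [-0.2 77.1] [493.8 140.7  41.3] F gauge [-0.48  0.94] -0.09188633210974628
```

Request:
step_arm --targets '[[0,[0.0,0.001,0],[0,0,0]],[0,[0.0,0.002,0],[0,0,0]],[0,[0.0,0.003,0],[0,0,0]],[0,[0.0,0.004,0],[0,0,0]],[0,[0,0.005,0],[0,0,0]],[0,[0,0.006,0],[0,0,0]]]'

```text
t: 5.6
eef_pos: [494.4, 136.1, 41.7]
ee_rot: [0.998, 0.057, 0.0, -0.001]
force: [-2.4, 7.8, 4.9]
grip_width: 0.0
finger_force: 3.9
```

```bash
python3 st.py; python3 - <<'E'
from h import *
P,d=grab_frame("top"); cv2.imwrite("pics/top2.png",cv2.resize(P[170:320,220:400,::-1],None,fx=4,fy=4,interpolation=cv2.INTER_CUBIC))
E
```

```text
5.6 [-0.1 72.5] [494.4 136.1  41.7] F gauge [-1.47  8.01] 4.930990132882227
```

View pics/top2.png

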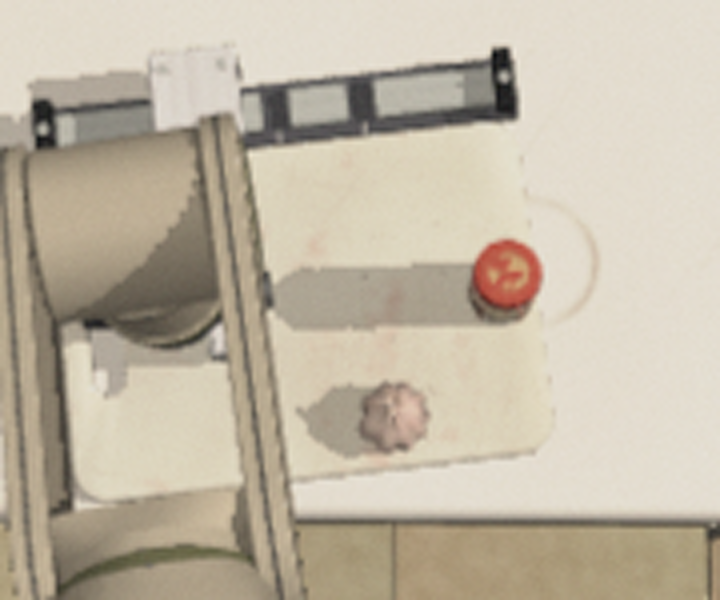

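The housing has moved about 4 crop px right; the fence is climbing out of the first notch (8 N). Bystanders unchanged.

Request:
step_arm --targets '[[0,[0.0,0.001,0],[0,0,0]],[0,[0.0,0.002,0],[0,0,0]],[0,[0.0,0.003,0],[0,0,0]],[0,[0.0,0.004,0],[0,0,0]],[0,[0,0.005,0],[0,0,0]],[0,[0,0.006,0],[0,0,0]]]'

```text
t: 6.4
eef_pos: [495.2, 130.1, 41.9]
ee_rot: [0.998, 0.057, 0.0, -0.001]
force: [-2.7, 7.2, 4.9]
grip_width: -0.003
finger_force: 3.4
```

```bash
python3 st.py
```

```text
6.4 [-0.  66.3] [495.2 130.1  41.9] F gauge [-1.85  7.46] 4.931613548810671
```

Request:
step_arm --targets '[[0,[0.0,0.001,0],[0,0,0]],[0,[0.0,0.002,0],[0,0,0]],[0,[0.0,0.003,0],[0,0,0]],[0,[0.0,0.004,0],[0,0,0]],[0,[0,0.005,0],[0,0,0]],[0,[0,0.006,0],[0,0,0]]]'

```text
t: 7.15
eef_pos: [496.0, 124.1, 41.9]
ee_rot: [0.998, 0.057, 0.0, -0.001]
force: [-2.7, 5.9, 5.1]
grip_width: -0.001
finger_force: 3.4
```

```bash
python3 st.py; python3 - <<'E'
from h import *
P,d=grab_frame("top"); cv2.imwrite("pics/top3.png",cv2.resize(P[170:320,220:400,::-1],None,fx=4,fy=4,interpolation=cv2.INTER_CUBIC))
E
```

```text
7.15 [ 0.1 60.3] [496.  124.1  41.9] F gauge [-2.03  6.12] 5.056041523729353
```

View pics/top3.png

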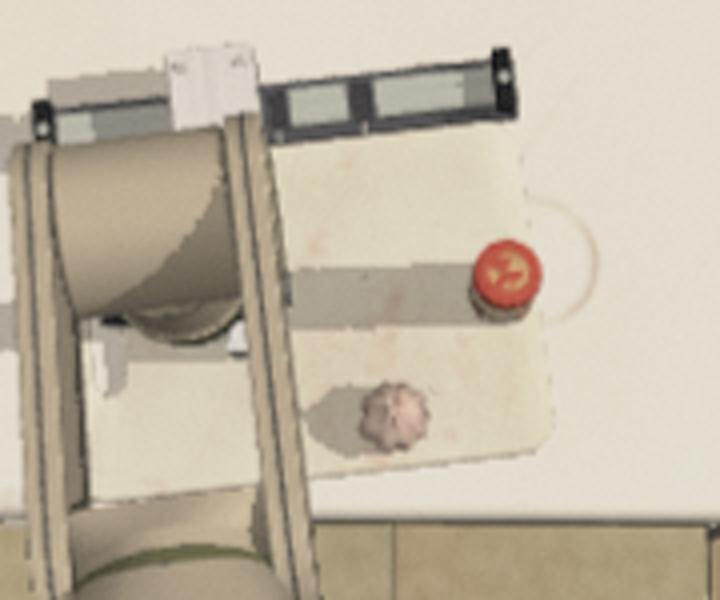

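The housing now spans about 165–259 (it has moved some 14 mm) and is just left of the middle notch. The jar and garlic are untouched. Continuing.

Request:
step_arm --targets '[[0,[0.0,0.002,0],[0,0,0]],[0,[0.0,0.004,0],[0,0,0]],[0,[0.0,0.006,0],[0,0,0]],[0,[0.0,0.008,0],[0,0,0]],[0,[0,0.01,0],[0,0,0]],[0,[0,0.01,0],[0,0,0]]]'

```text
t: 7.95
eef_pos: [497.3, 113.4, 41.7]
ee_rot: [0.998, 0.057, 0.0, -0.0]
force: [0.1, 3.7, 4.2]
grip_width: -0.001
finger_force: 1.9
```

```bash
python3 st.py
```

```text
7.95 [ 0.2 49.6] [497.3 113.4  41.7] F gauge [0.57 3.69] 4.19097800768108
```

Request:
step_arm --targets '[[0,[0.0,0.002,0],[0,0,0]],[0,[0.0,0.004,0],[0,0,0]],[0,[0.0,0.006,0],[0,0,0]],[0,[0.0,0.008,0],[0,0,0]],[0,[0,0.01,0],[0,0,0]],[0,[0,0.01,0],[0,0,0]]]'

```text
t: 8.7
eef_pos: [498.5, 103.2, 41.6]
ee_rot: [0.998, 0.057, 0.0, -0.0]
force: [0.1, 3.5, 1.0]
grip_width: 0.001
finger_force: 1.6
```

```bash
python3 st.py; python3 - <<'E'
from h import *
P,d=grab_frame("top"); cv2.imwrite("pics/top4.png",cv2.resize(P[170:320,220:400,::-1],None,fx=4,fy=4,interpolation=cv2.INTER_CUBIC))
E
```

```text
8.7 [ 0.2 39.3] [498.5 103.2  41.6] F gauge [0.53 3.47] 1.030607840906523
```

View pics/top4.png

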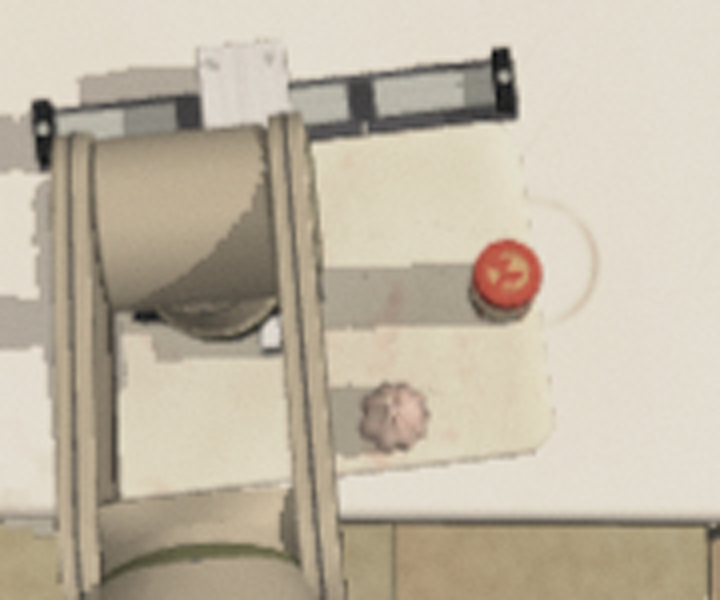

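Middle notch is now hidden; the first notch shows at (188,112), and the housing spans 196–289. By pixels the fence has about 18 mm left to the middle notch.

Request:
step_arm --targets '[[0,[0.0,0.002,0],[0,0,0]],[0,[0.0,0.004,0],[0,0,0]],[0,[0.0,0.006,0],[0,0,0]],[0,[0.0,0.008,0],[0,0,0]],[0,[0,0.0095,0],[0,0,0]],[0,[0,0.011,0],[0,0,0]],[0,[0,0.012,0],[0,0,0]],[0,[0,0.012,0],[0,0,0]]]'

```text
t: 9.75
eef_pos: [499.0, 90.7, 40.9]
ee_rot: [0.998, 0.057, -0.001, 0.0]
force: [0.5, 1.2, -0.0]
grip_width: 0.001
finger_force: 0.2
```

```bash
python3 st.py
```

```text
9.75 [-0.7 26.8] [499.   90.7  40.9] F gauge [0.67 1.12] -0.04317462663227711
```

```bash
python3 - <<'E'
from h import *
P,d=grab_frame("top"); cv2.imwrite("pics/top5.png",cv2.resize(P[170:320,220:400,::-1],None,fx=4,fy=4,interpolation=cv2.INTER_CUBIC))
E
python3 st.py
```

```text
9.8 [-0.7 26.8] [499.   90.7  40.9] F gauge [-1.23  0.01] 0.14994045489268742
```

View pics/top5.png

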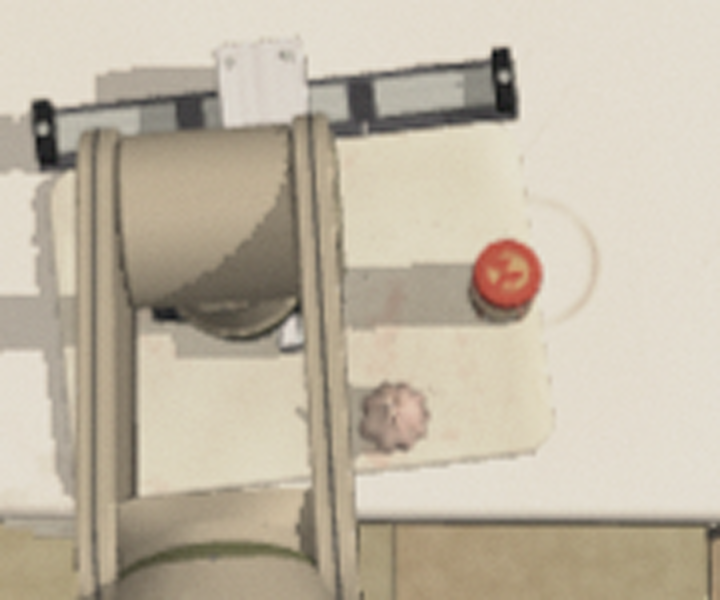

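Housing now spans 217–309, centre 263: about 4 mm short of centre by my estimate. I'll nudge it gently and watch the force.

Request:
step_arm --targets '[[0,[0.0,0.0005,0],[0,0,0]],[0,[0.0,0.001,0],[0,0,0]],[0,[0.0,0.0015,0],[0,0,0]],[0,[0,0.002,0],[0,0,0]],[0,[0,0.002,0],[0,0,0]]]'

```text
t: 10.42
eef_pos: [499.8, 89.1, 41.3]
ee_rot: [0.998, 0.057, 0.0, 0.0]
force: [-0.5, -0.2, -0.7]
grip_width: -0.0
finger_force: 0.5
```

```bash
python3 st.py
```

```text
10.425 [-0.1 25.1] [499.8  89.1  41.3] F gauge [-0.52 -0.18] -0.6730299082022507
```

Request:
step_arm --targets '[[0,[0.0,0.0005,0],[0,0,0]],[0,[0.0,0.001,0],[0,0,0]],[0,[0.0,0.0015,0],[0,0,0]],[0,[0,0.002,0],[0,0,0]],[0,[0,0.002,0],[0,0,0]]]'

```text
t: 11.05
eef_pos: [500.1, 87.1, 41.4]
ee_rot: [0.998, 0.057, 0.0, 0.0]
force: [-0.0, 0.6, -0.1]
grip_width: 0.001
finger_force: 0.3
```

```bash
python3 st.py
```

```text
11.05 [-0.  23.1] [500.1  87.1  41.4] F gauge [0.06 0.58] -0.05741300230336893
```

Request:
step_arm --targets '[[0,[0.0,-0.015,0],[0,0,0]],[0,[0.0,-0.03,0],[0,0,0]],[0,[0.0,-0.03,-0.05],[0,0,0]],[0,[0,-0.03,-0.1],[0,0,0]],[0,[0,-0.06,-0.14],[0,0,0]],[0,[0,-0.11,-0.16],[0,0,0]],[0,[0,-0.16,-0.16],[0,0,0]],[0,[0,-0.21,-0.16],[0,0,0]]]'

```text
t: 12.05
eef_pos: [475.5, 298.6, 202.1]
ee_rot: [0.998, 0.057, 0.001, -0.0]
force: [0.6, -0.7, 0.2]
grip_width: 0.0
finger_force: 0.0
```

```bash
python3 st.py; python3 - <<'E'
from h import *
f=lambda c,o:[(c[0]+.5)/4-.5+o[0],(c[1]+.5)/4-.5+o[1]]
P,d=grab_frame("top"); a=cv2.resize(P[170:320,220:400,::-1],None,fx=4,fy=4,interpolation=cv2.INTER_CUBIC)
Q,d=grab_frame("scene"); cv2.imwrite("pics/scene6.png",cv2.resize(Q[190:320,220:380,::-1],None,fx=4,fy=4,interpolation=cv2.INTER_CUBIC))
p=np.load("g.npy")
# predicted plate top centreline at fence y=0
for g in ((-30,0,70),(100,0,70),(0,0,70)): 
    u=proj("top",gw(p,g)); c=[int(round((u[0]-220+.5)*4)),int(round((u[1]-170+.5)*4))]; cv2.circle(a,c,2,(0,0,255),-1); print(g,c)
cv2.imwrite("pics/top6.png",a)
E
```

```text
12.05 [ -0.5 236. ] [475.5 298.6 202.1] F gauge [ 0.5  -0.74] 0.21090512415752405
(-30, 0, 70) [299, 345]
(100, 0, 70) [279, 155]
(0, 0, 70) [295, 300]
```

View pics/top6.png

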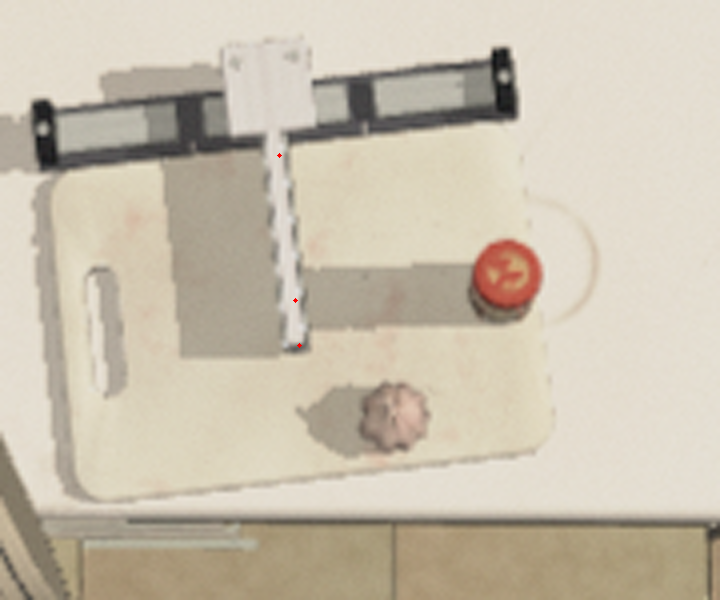

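View pics/scene6.png

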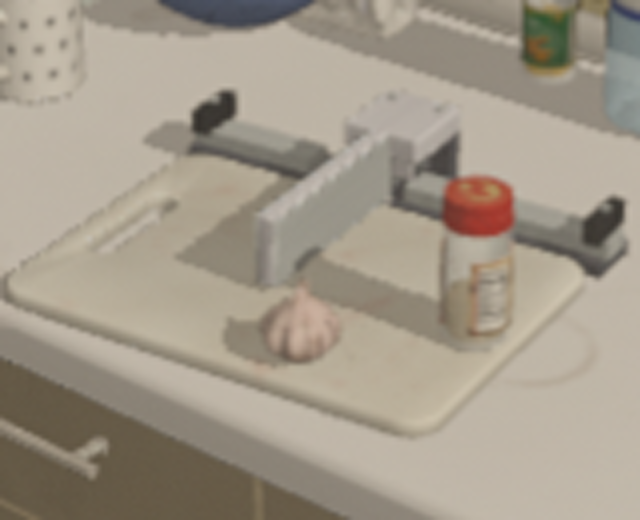

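Top: the fence plate runs (275,140)–(293,345), within about 2–3 mm of the predicted centreline (red dots), and the arm is clear. Scene: nothing else moved. I'll check the 2.4 mm drop using depth averages.

```bash
cat > dz.py <<'E'
from h import *
def heights(d,poly):
    k=get_calibration("top");K=np.array([[k['fx'],0,k['cx']],[0,k['fy'],k['cy']],[0,0,1.]]);R=np.array(k['R']);t=np.array(k['t'])
    m=np.zeros((480,640),np.uint8); cv2.fillPoly(m,[np.round((np.array(poly)+.5)/4-.5+[220,170]).astype(np.int32)],1)
    v,u=np.nonzero(m&(d>0)); n=cv2.undistortPoints(np.stack([u,v],1).astype(float)[:,None],K,np.array([k['k1'],0,0,0.]))[:,0]
    X=(np.c_[n,np.ones(len(n))]*d[v,u][:,None]-t)@R
    return len(u),round(np.median(X[:,2]),2),round(np.std(X[:,2])/len(u)**.5,2)
H0=np.array([[156,62],[228,58],[232,126],[160,132]]);
rail=[[385,78],[460,72],[460,108],[385,112]]; board=[[320,160],[500,150],[500,220],[330,240]]
E
python3 - <<'E'
from dz import *
d0=np.load("d_top.npy"); D=[grab_frame("top")[1] for _ in range(6)]
d1=np.mean(D,0)
for n,d,P in (("init",d0,H0),("now",d1,H0+[75,-7])): print(n,heights(d,P),heights(d,rail),heights(d,board))
for d in D[:3]: print(heights(d,H0+[75,-7]))
E
```

```text
init (352, np.float64(69.72), np.float64(0.18)) (199, np.float64(23.18), np.float64(0.33)) (905, np.float64(10.86), np.float64(0.12))
now (353, np.float64(68.99), np.float64(2.43)) (200, np.float64(22.67), np.float64(2.19)) (905, np.float64(10.74), np.float64(1.0))
(349, np.float64(69.11), np.float64(0.17))
(351, np.float64(68.79), np.float64(0.2))
(353, np.float64(68.91), np.float64(0.17))
```

Depth is inconclusive, so I'll go back and test by gentle contact: a seated fence should resist right away.

Request:
step_arm --targets '[[0,[0,0.05,0],[0,0,0]],[0,[0,0.1,0],[0,0,0]],[0,[0,0.15,0.02],[0,0,0]],[0,[0,0.18,0.06],[0,0,0]],[0,[0,0.18,0.11],[0,0,0]],[0,[0,0.18,0.16],[0,0,0]],[0,[0,0.195,0.16],[0,0,0]],[0,[0,0.207,0.16],[0,0,0]]]'

```text
t: 13.45
eef_pos: [500.8, 88.8, 43.0]
ee_rot: [0.998, 0.057, 0.001, 0.0]
force: [0.6, 0.4, 0.2]
grip_width: -0.004
finger_force: 0.0
```

Request:
step_arm --targets '[[0,[0,0.001,0],[0,0,0]],[0,[0,0.002,0],[0,0,0]],[0,[0,0.003,0],[0,0,0]],[0,[0,0.003,0],[0,0,0]]]'

```text
t: 13.95
eef_pos: [500.2, 87.4, 41.6]
ee_rot: [0.998, 0.057, 0.0, -0.0]
force: [0.2, 0.6, -0.6]
grip_width: -0.004
finger_force: 0.0
```

```bash
python3 st.py
```

```text
13.95 [ 0.1 23.4] [500.2  87.4  41.6] F gauge [0.23 0.58] -0.6191337546059984
```

Request:
step_arm --targets '[[0,[0,0.0005,0],[0,0,0]],[0,[0,0.001,0],[0,0,0]],[0,[0,0.001,0],[0,0,0]]]'

```text
t: 14.32
eef_pos: [500.0, 86.3, 41.2]
ee_rot: [0.998, 0.057, -0.0, -0.0]
force: [0.3, 1.0, -0.6]
grip_width: 0.003
finger_force: 0.5
```

```bash
python3 st.py
```

```text
14.325 [-0.2 22.3] [500.   86.3  41.2] F gauge [0.45 0.99] -0.6023575605099952
```

Request:
step_arm --targets '[[0,[0,0.0005,0],[0,0,0]],[0,[0,0.001,0],[0,0,0]],[0,[0,0.001,0],[0,0,0]]]'

```text
t: 14.7
eef_pos: [500.2, 85.1, 41.3]
ee_rot: [0.998, 0.057, -0.0, 0.0]
force: [-0.2, 1.2, 0.1]
grip_width: -0.003
finger_force: 0.1
```

```bash
python3 st.py
```

```text
14.7 [-0.2 21.1] [500.2  85.1  41.3] F gauge [-0.09  1.22] 0.08232304736644197
```

Request:
step_arm --targets '[[0,[0,0.0005,0],[0,0,0]],[0,[0,0.001,0],[0,0,0]],[0,[0,0.001,0],[0,0,0]]]'

```text
t: 15.08
eef_pos: [500.3, 84.3, 41.2]
ee_rot: [0.998, 0.057, -0.0, -0.0]
force: [-0.6, 2.2, -1.7]
grip_width: 0.003
finger_force: 1.0
```

```bash
python3 st.py
```

```text
15.075 [-0.2 20.3] [500.3  84.3  41.2] F gauge [-0.38  2.21] -1.7450770313433939
```

```bash
cat > edge.py <<'E'
from dz import *
def edges(P):  # housing centre (crop px): bright housing vs surroundings, rows across rail (crop 85..110)
    g=cv2.cvtColor(P,cv2.COLOR_RGB2GRAY).astype(float)
    return g
def cen(d):
    # housing top pixels by depth: top plane z 60..85, rows 181..197
    k=get_calibration("top");K=np.array([[k['fx'],0,k['cx']],[0,k['fy'],k['cy']],[0,0,1.]]);R=np.array(k['R']);t=np.array(k['t'])
    v,u=np.mgrid[182:197,225:345]; v=v.ravel();u=u.ravel()
    n=cv2.undistortPoints(np.stack([u,v],1).astype(float)[:,None],K,np.array([k['k1'],0,0,0.]))[:,0]
    X=(np.c_[n,np.ones(len(n))]*d[v,u][:,None]-t)@R
    p=np.load("g.npy"); G=np.array([wg(p,x) for x in X]); m=(X[:,2]>55)&(X[:,2]<85)&(G[:,0]>128)&(G[:,0]<165)
    y=G[m,1]; return round((y.min()+y.max())/2,1),round(y.mean(),1),round(y.max()-y.min(),1),"z",round(np.median(X[m,2]),2),m.sum()
E
python3 - <<'E'
from edge import *
print(cen(np.load("d_top.npy")))
for _ in range(3): print(cen(grab_frame("top")[1]))
E
python3 st.py
```

```text
(np.float64(55.1), np.float64(53.6), np.float64(59.5), 'z', np.float64(69.83), np.int64(215))
(np.float64(0.0), np.float64(-1.1), np.float64(59.8), 'z', np.float64(67.74), np.int64(251))
(np.float64(-0.0), np.float64(-1.2), np.float64(59.7), 'z', np.float64(67.67), np.int64(256))
(np.float64(-0.1), np.float64(-1.0), np.float64(59.8), 'z', np.float64(68.09), np.int64(255))
15.225 [-0.2 20.3] [500.3  84.3  41.2] F gauge [1.   1.89] -2.2085501449352227
```

The fence is now at y≈0 and has dropped about 2 mm. Retreating and rechecking.

Request:
step_arm --targets '[[0,[0.0,-0.01,0],[0,0,0]],[0,[0.0,-0.03,0],[0,0,0]],[0,[0.0,-0.03,-0.05],[0,0,0]],[0,[0,-0.03,-0.1],[0,0,0]],[0,[0,-0.06,-0.14],[0,0,0]],[0,[0,-0.11,-0.16],[0,0,0]],[0,[0,-0.16,-0.16],[0,0,0]],[0,[0,-0.21,-0.16],[0,0,0]]]'

```text
t: 16.23
eef_pos: [476.3, 294.9, 202.2]
ee_rot: [0.998, 0.057, 0.001, -0.0]
force: [-0.1, 0.4, -0.1]
grip_width: 0.001
finger_force: 0.0
```

```bash
python3 - <<'E'
from edge import *
for _ in range(4): 
    P,d=grab_frame("top"); print(cen(d))
E
python3 st.py
```

```text
(np.float64(0.2), np.float64(-0.8), np.float64(59.7), 'z', np.float64(68.13), np.int64(253))
(np.float64(0.2), np.float64(-1.1), np.float64(59.8), 'z', np.float64(68.18), np.int64(255))
(np.float64(0.0), np.float64(-1.0), np.float64(59.5), 'z', np.float64(67.91), np.int64(253))
(np.float64(0.1), np.float64(-1.0), np.float64(59.5), 'z', np.float64(68.18), np.int64(248))
16.425 [ -0.6 231.3] [475.9 293.9 201.2] F gauge [ 0.52 -0.47] -0.41893836351419067
```

Geometry looks good. One more gentle nudge will confirm that it resists at this spot.

Request:
step_arm --targets '[[0,[0,0.05,0],[0,0,0]],[0,[0,0.1,0],[0,0,0]],[0,[0,0.15,0.02],[0,0,0]],[0,[0,0.18,0.06],[0,0,0]],[0,[0,0.18,0.11],[0,0,0]],[0,[0,0.18,0.16],[0,0,0]],[0,[0,0.195,0.16],[0,0,0]],[0,[0,0.207,0.16],[0,0,0]]]'

```text
t: 17.42
eef_pos: [501.1, 85.7, 42.9]
ee_rot: [0.998, 0.057, 0.001, 0.0]
force: [-0.4, 0.4, 0.1]
grip_width: 0.001
finger_force: 0.0
```

Request:
step_arm --targets '[[0,[0,0.001,0],[0,0,0]],[0,[0,0.002,0],[0,0,0]],[0,[0,0.003,0],[0,0,0]],[0,[0,0.003,0],[0,0,0]]]'

```text
t: 17.92
eef_pos: [500.5, 84.5, 41.6]
ee_rot: [0.998, 0.057, 0.0, 0.0]
force: [-0.6, -0.7, -0.3]
grip_width: -0.001
finger_force: 0.0
```

```bash
python3 st.py
```

```text
17.925 [ 0.1 20.4] [500.5  84.5  41.6] F gauge [-0.66 -0.61] -0.29697937319864404
```

Request:
step_arm --targets '[[0,[0,0.0005,0],[0,0,0]],[0,[0,0.001,0],[0,0,0]],[0,[0,0.001,0],[0,0,0]]]'

```text
t: 18.3
eef_pos: [500.4, 83.8, 41.4]
ee_rot: [0.998, 0.057, 0.0, -0.0]
force: [0.3, 4.0, 2.1]
grip_width: -0.003
finger_force: 2.7
```

```bash
python3 st.py; python3 -c "
from edge import *
for _ in range(2): print(cen(grab_frame('top')[1]))"
```

```text
18.3 [-0.1 19.8] [500.4  83.8  41.4] F gauge [0.74 3.89] 2.110314072309036
(np.float64(-0.4), np.float64(-1.7), np.float64(59.6), 'z', np.float64(67.79), np.int64(258))
(np.float64(-0.2), np.float64(-1.5), np.float64(60.1), 'z', np.float64(67.84), np.int64(258))
```

It resists at 4 N and the fence starts to climb, so it is seated. Retreating for good.

Request:
step_arm --targets '[[0,[0.0,-0.002,0],[0,0,0]],[0,[0.0,-0.03,0],[0,0,0]],[0,[0.0,-0.03,-0.05],[0,0,0]],[0,[0,-0.03,-0.1],[0,0,0]],[0,[0,-0.06,-0.14],[0,0,0]],[0,[0,-0.11,-0.16],[0,0,0]],[0,[0,-0.11,-0.16],[0,0,0]],[0,[0,-0.11,-0.16],[0,0,0]]]'

```text
t: 19.4
eef_pos: [487.6, 192.0, 200.6]
ee_rot: [0.998, 0.057, -0.0, 0.001]
force: [0.4, -0.5, 0.2]
grip_width: 0.003
finger_force: 0.0
```

```bash
python3 -c "
from edge import *
r=[cen(grab_frame('top')[1]) for _ in range(3)]; print(r)
if all(abs(x[0])<1.5 for x in r): print(ticket.job_done())"; python3 st.py
```

```text
[(np.float64(-0.2), np.float64(-1.4), np.float64(59.6), 'z', np.float64(67.95), np.int64(258)), (np.float64(0.0), np.float64(-1.1), np.float64(60.0), 'z', np.float64(68.07), np.int64(254)), (np.float64(-0.0), np.float64(-1.3), np.float64(59.9), 'z', np.float64(68.14), np.int64(257))]
the job is handed in; nothing more can be done
None
the job is handed in; nothing more can be done
```

The fence is in the middle notch: the camera puts it at the notch centre, it sits about 2 mm lower than at the start, and it resisted a gentle push. The arm is clear, the last pictures showed the garlic and jar unmoved, and I handed the job in at about 19.5 s.

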